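# Load a tube rack into the reader past its spring gate

### The job

Load the blue tube rack into the sample reader: swing the orange spring gate open with one fingertip on its upright flange and hold it there while the other fingertip pushes the rack along the lane, past the gate, until it is fully home against the stop in the reader's mouth. Then let the gate swing shut behind it. Only push: do not lift the rack, do not let the gate and the rack press on each other, and leave everything else standing where it is.

Things in the scene. Friction and masses are not known exactly. Their poses are not given: they have to be found in the camera images.
- lane (a point): Fixed white reader with an open steel lane: mid-width of the lane, on its floor (30 mm above the table), at the shut gate. Its y axis is the push direction (to the reader's mouth), x points across to the gate's side, z up. Other entries give offsets in mm in this frame, heights over the lane floor. Lane: x -27 to 27, from y -300. Rails 4 thick, 18 high. Deck beside it at height 0, x -75 to 125.
- home (a point): Where the origin of the rack stands when the rack is fully home, front face against the stop: x 0, y 77, height 0. The rack's front face is then at y 132 and its rear face at y 22, just past the gate.
- mouth (a point): Middle of the upper front edge of the mouth's white hood: y 75, height 80. The hood is 100 wide, from y 75 to 170, with an opening 58 wide and 72 high for the rack. The reader's taller body begins behind it at y 165, is 210 wide and reaches 175 above the lane floor.
- gate (a joint): Gate angle (rad): 0 shut, grows as the gate swings sideways out of the lane to +x. From 0.16 its blade is clear of the rack; 0.25 is the stop. A spring shuts it (0.25 N m shut, 0.45 N m at 0.20), softly when let go. A rack pushed at the shut blade does not open it. The blade, only 18 high, crosses the lane at y 0: fingertips kept 22 or more above the lane floor pass over blade and rails.
- hinge (a point): Vertical hinge of the orange gate, at lane-floor height: x 45, y -260, beside the lane on the side where the rack starts. From there the gate's arm runs beside the lane to the blade. The hinge post reaches height 50.
- flange (a point): Middle of the gate's finger flange, at height 40, on the face that looks to the lane: flat upright orange sheet 220 long, from height 18 to 60, to be pushed outwards (+x) by a fingertip. Shut, the face slants from (x 73, y -183) to (x 30, y 33). At gate angle 0.20 it is parallel to the lane at x 88, y -190 to 30: a fingertip sliding straight along it there keeps the gate open.
- rack: The blue tube rack that stands in the lane before the gate, full of ten small capped tubes (red and white caps): 110 long along the lane (its y), 50 wide (its x), 50 high, caps up to 65. Origin at the centre of its underside. About 0.2 kg. It is pushed at its flat rear face (the -y end).
- spare_rack: Bystander: yellow rack of the same size, almost empty, on the table beyond the lane. Origin at the centre of its underside.
- dropper_blue: Bystander: white dropper bottle with a blue tip, 28 across, 66 high, on the table between robot and reader.
- dropper_green: Bystander: white dropper bottle with a green tip, 28 across, 66 high, on the table between robot and reader.
- cassette: Bystander: white test cassette lying on the table, 20 x 70 x 5.
- magnifier: Bystander: black hand magnifier lying on the table, lens 80 across, 180 long, 14 high.
- sanitiser: Bystander: grey aluminium bottle with a black cap, 62 across, 185 high, beyond the lane.
- kit_carton: Bystander: white and blue test-kit carton, 90 x 150 x 55, beyond the lane.
- wipes_tub: Bystander: green open tub, 96 across, 110 high, on the table beside the reader's body.
Things that resemble listed ones, but are neither listed nor needed, are in the scene too. What is shaped like the rack but green is not meant.

How it is judged (in metres and radians):
On the way, in this order (a step that is already met when the one before it is completed fails the run):
1. a fingertip holds the gate open while the rack still stands before it (value of joint gate above 0.16 rad and contact force between the fingers and gate above 0.3 N and y of rack in the frame of lane below -0.055 m), for 0.2 s.
2. the rack is part-way past the gate, pushed by the fingers while they also hold the gate open (value of joint gate above 0.16 rad and contact force between the fingers and gate above 0.3 N and contact force between the fingers and rack above 0.05 N and y of rack in the frame of lane between -0.03 and 0.05 m), for 0.1 s.
At the end, for the whole second after the job is handed in: The rack stands flat in the reader's mouth, fully home (within 5 mm of the stop), at rest, and the gate is shut behind it (within 0.02 rad) (y of rack in the frame of lane above 0.072 m and z of rack in the frame of lane below 0.003 m and angle between rack's own z axis and vertical below 0.05 rad and value of joint gate below 0.02 rad and linear speed of rack below 0.01 m/s); the robot touches nothing.
It fails at once if the gate and the rack press on each other (over 1 N) (contact force between gate and rack above 1 N).
It fails at once if the rack is lifted off the lane or tipped (z of rack in the frame of lane above 0.008 m or angle between rack's own z axis and vertical above 0.15 rad).
It fails at once if a bystander is moved by more than 15 mm (distance of any of spare_rack, dropper_blue, dropper_green, cassette, magnifier, sanitiser, kit_carton, wipes_tub from where it was at the start of the episode above 0.015 m).
It also fails if it takes over 42 s, if anything falls off the work surface, if the arm or the gripper's body presses on something with over 40 N, if the wrist force passes 120 N, or if a joint passes its speed limit or range.

### The arm

A 6-joint arm with a two-finger parallel gripper is mounted at the origin on the work surface. World frame = base frame: x ahead of the robot, y to its left, z up, the work surface at z = 0. Lengths are in mm, angles in rad, forces in N, time in s.
With the tool pointing down it reaches from about 300 to 775 mm from the base axis. Payload 14.6 kg.
Tool frame: the origin (TCP) lies between the finger pads; the fingertips stand 11 mm ahead of it and the grasp point (between the pads) lies 8 mm behind it; z points along the fingers, y is the line along which they close (so a half turn about z gives the same grasp; the last joint's range is limited). The gripper opens to 94 mm and grips with 3 to 60 N. Pads are 16 mm wide; open, the fingers measure 119 mm over their backs; the gripper's body (75 mm by 177 mm) begins 78 mm behind the grasp point.
Start: joints at [1.181, 0.3, 1.521, -0, 1.321, -0.067], TCP at [174.47, 521.584, 216.446] pointing down, gripper open.
Joint ranges: [-3.03, 3.03], [-0.79, 2.21], [0.23, 2.52], [-1.04, 4.18], [0, 3.07], [-2.55, 2.55]. Speed limits (rad/s): [2.22, 2.22, 2.57, 3.14, 3.14, 3.14].

### API

Orientations are given as [roll, pitch, yaw] about the fixed x, y, z axes, in that order (R = Rz(yaw) Ry(pitch) Rx(roll)).
In Python, from cell import manip gives the robot as it stands. The module is installed in compiled form; this text tells all that it offers.
- The arm moves only by the tool arm_command, never from a script. Its argument "rows" is one flat list of numbers, 5 for each row, row after row: the shift along the world's x, y, z in mm, then the turn about the world's z in degrees, then the finger opening in mm, from 0 to 94. In form: [dx, dy, dz, twist, jaw, dx, dy, dz, twist, jaw, ...]. A call has 1 to 5 rows; each row shifts and turns the commanded pose from where the row before left it; what a row does not reach is not made up. A row lasts 1/8 s, in which the tool goes at most 62.5 mm and 10.7 degrees, less where a joint would pass 70% of its speed; a pose out of reach is approached as far as the arm can. A call is refused whole if a number of a shift passes 62.5 or a number of a turn 10.7, either way. A call with a gripper value outside its range is refused whole. The fingers move at their own pace and stop on an object; "newtons" is the grip in N (left out, the last holds). Time passes only in rows, so rows that do not move let the fingers close. It gives the time, the measured TCP pose, the force and the opening at its end, in the units of the state.
- manip.read_state(): the state, without advancing time (a new reading comes with each control period).
- manip.camera(name): name is "scene" or "top" or "wrist"; returns a dict with "image" (420x560x3 uint8, blue, green, red), "z_map" (420x560 float32, mm along the optical axis (not along the pixel's ray), 0 where there is no reading), "fx", "fy", "cx", "cy" (pixels), "pose" (4x4, takes a point from camera to world coordinates). Camera axes: x right, y down, z forward; pixel columns grow to the right and rows downward; lengths in mm; the calibration is good to about 2 mm. A picture is of the moment at which its call begins.
- manip.sign_off(): hands the job in, once; it reports no verdict.
The state is a dict: "clock": time; "joints": joint angles; "qd": joint speeds; "effort": joint torques, N m; "eef_pos": TCP position; "eef_rot": TCP orientation; "wrist_force": force on the tool from outside, world axes, zero at the start; "moment": the same for the moment, N m; "finger_gap": finger opening in mm.
Only numpy, scipy, OpenCV 4.12 (cv2) and the standard library are available. Lean on these libraries where they do the work, as an engineer would, in place of code of your own. Each camera call takes 0.05 s, during which the arm holds its last target. There are 200 camera calls.

## Working session

There is one attempt and no reset: what is moved stays moved. The work goes in short steps, Python scripts to look and compute and a tool call to move; the robot and the scene stay as the last step left them, time stands still between calls to the robot, and variables do not carry over. Pictures are saved under pics/ and viewed, on a budget of 10 in all, crops included, one or two more only if the job needs it, and the job is handed in when it is done.

Besides the shell and the picture viewer there is one more tool, called after "Emit:" by a JSON object that holds its "fn" and its "kwargs", one argument or row to a line. arm_command: Moves the arm, as the interface text tells. Its arguments: {"type":"object","properties":{"rows":{"type":"array","items":{"type":"number"}},"newtons":{"type":"number"}},"required":["rows"]}

```bash
mkdir -p pics; python3 - <<'E'
from cell import manip
import cv2,numpy as np
for n in("scene","top"):
    c=manip.camera(n);cv2.imwrite(f"pics/{n}0.png",c["image"]);np.savez(f"{n}0.npz",**c)
    print(n,c["fx"],c["cx"],c["cy"],c["pose"].round(3).tolist())
s=manip.read_state();print(s["clock"],s["eef_pos"],s["eef_rot"],s["finger_gap"])
E
```

```text
scene 506.26823146779435 274.8457710193067 204.1714985255887 [[-0.293, 0.59, -0.752, 1466.594], [0.956, 0.197, -0.217, 271.315], [0.02, -0.783, -0.622, 854.115], [0.0, 0.0, 0.0, 1.0]]
top 502.23364556304836 277.93719429404257 203.8566257421547 [[-0.005, -0.996, 0.088, 471.561], [-1.0, 0.006, 0.002, 16.333], [-0.002, -0.088, -0.996, 1158.934], [0.0, 0.0, 0.0, 1.0]]
0.1 [174.39926993 521.3993443  215.97826729] [-3.14061805e+00 -6.48170420e-05  2.81879563e+00] 94.05154911019561
```

View pics/top0.png

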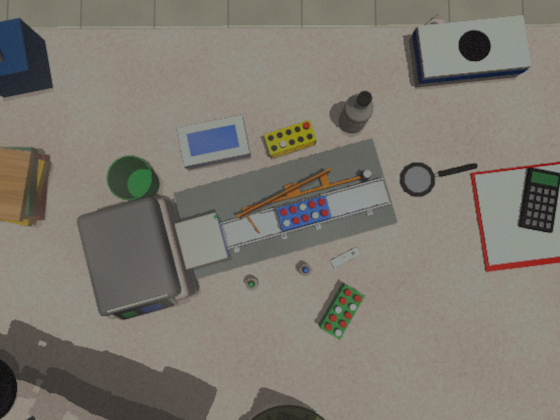

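View pics/scene0.png

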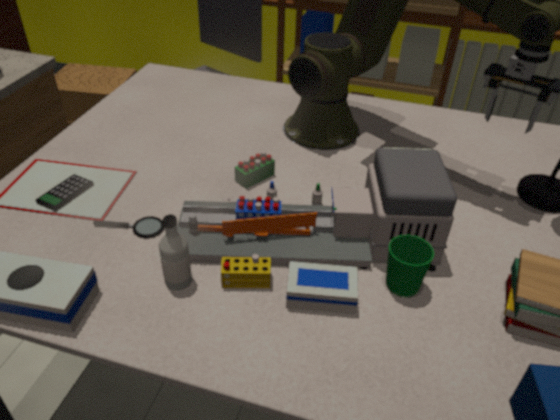

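Top view: the blue rack at (303,212) in the lane stands before the gate blade (252,222). The hood is at (202,240), the reader body at (130,258) and the hinge at (367,174). The green rack at (342,310) and the yellow rack at (290,139) are not meant. The push direction is image-left, which is about world +y.

```bash
cat > h.py <<'E'
import numpy as np,cv2
def cloud(c):
    z=c["z_map"].astype(float);v,u=np.mgrid[:z.shape[0],:z.shape[1]]
    P=np.stack([(u-c["cx"])/c["fx"]*z,(v-c["cy"])/c["fy"]*z,z,np.ones_like(z)],-1)@c["pose"].T
    P=P[...,:3];P[z==0]=np.nan;return P
E
python3 - <<'E'
from h import *
c=np.load("top0.npz");P=cloud(c);im=c["image"];hsv=cv2.cvtColor(im,cv2.COLOR_BGR2HSV)
def box(m,name):
    n,l,st,ce=cv2.connectedComponentsWithStats(m.astype(np.uint8))
    for i in np.argsort(-st[1:,4])[:2]+1:
        p=P[l==i];r=cv2.minAreaRect(p[:,:2].astype(np.float32));print(name,st[i,4],ce[i].round(),"rect",np.round(r[0],1),np.round(r[1],1),round(r[2],2),"z",np.nanmedian(p[:,2]).round(1))
Z=P[...,2];U,V=np.meshgrid(range(560),range(420))
roi=(U>60)&(U<405)&(V>110)&(V<330)
print("table z",np.nanmedian(Z[350:380,300:400]))
box((abs(Z-30)<6)&roi,"deck");box((abs(Z-110)<6)&roi,"hood");box((abs(Z-205)<8)&roi,"body")
box((hsv[...,0]>105)&(hsv[...,0]<130)&(hsv[...,1]>120)&(abs(Z-80)<8)&roi,"rack")
box((abs(Z-82)<20)&(U>265)&(U<335)&(V>190)&(V<235)&(hsv[...,0]>20),"rackz")
o=(hsv[...,0]>5)&(hsv[...,0]<22)&(hsv[...,1]>120)&roi
box(o&(Z>80),"flange top");box(o&(Z<75),"low orange")
print("hinge",P[174,364:371].round(0).tolist())
E
```

```text
table z 0.007772055721602555
deck 8134 [273. 190.] rect [587.4  10.6] [151.9 472.3] 15.29 z 29.0
deck 3760 [300. 239.] rect [488.4 -16.6] [ 45.2 470.3] 15.44 z 28.9
hood 2155 [200. 240.] rect [471.7 174.8] [165.4  93.6] 14.58 z 109.8
hood 254 [127. 176.] rect [622.9 333. ] [94.2 95.3] 0.94 z 108.9
body 8185 [125. 256.] rect [459.3 308. ] [198.6 153.5] 15.2 z 204.4
rack 599 [302. 213.] rect [548.  -36.5] [ 48.7 108.8] 14.71 z 79.7
rack 1 [329. 212.] rect [548.5 -91.8] [0. 0.] 0.0 z 80.3
rackz 1009 [303. 212.] rect [548.6 -36.2] [ 49.9 110.1] 14.71 z 80.4
flange top 215 [282. 193.] rect [592.2   5.4] [  5.4 225.4] 26.79 z 89.1
low orange 551 [305. 191.] rect [583.6 -30.4] [ 49.1 280.5] 27.62 z 48.1
low orange 46 [290. 185.] rect [612.   -9.3] [ 9.6 28.9] 25.74 z 49.0
hinge [[630.0, -168.0, 83.0], [630.0, -171.0, 82.0], [631.0, -173.0, 80.0], [631.0, -176.0, 79.0], [631.0, -178.0, 79.0], [631.0, -180.0, 80.0], [630.0, -182.0, 81.0]]
```

```bash
python3 - <<'E'
import cv2
a=cv2.imread("pics/top0.png")[130:290,170:400]
cv2.imwrite("pics/crop1.png",cv2.resize(a,None,fx=3.4,fy=3.4,interpolation=cv2.INTER_CUBIC))
E
```

```text
(no output)
```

View pics/crop1.png

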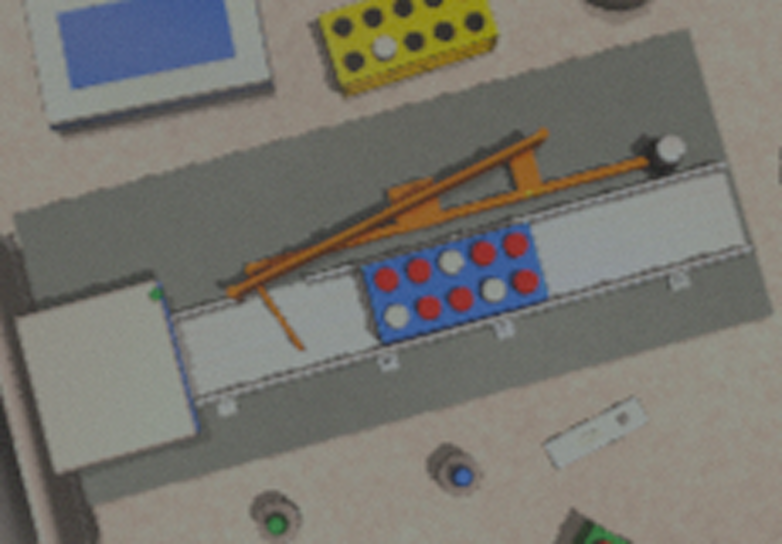

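The crop confirms that the blue rack, full of red and white caps, sits in the lane behind the blade. The green rack at top (342,310) lies on the table, so it is not the target. The lane frame comes out at O≈(520.8, 63.6), rotated 15.3°. The hinge and rack positions agree with it to within 2 mm, and the rack is at y≈-104. Next I'll raise the tool and go above the start place.

Emit:
{"fn": "arm_command", "kwargs": {
  "rows": [10,-20,40,-3.75,70,27,-41,40,-3.75,70,27,-41,20,-3.75,70,27,-41,0,-3.75,70,27,-41,0,-3.75,70]
}}

```text
clock: 0.72
eef_pos: [292.6, 336.7, 315.9]
eef_rot: [3.142, 0.0, 2.49]
wrist_force: [1.4, -0.1, -0.2]
finger_gap: 69.9
```

Emit:
{"fn": "arm_command", "kwargs": {
  "rows": [27,-41,0,-3.75,70,27,-41,0,-3.75,70,27,-41,0,-3.75,70,27,-41,0,-3.75,70,27,-41,0,-3.75,70]
}}

```text
clock: 1.35
eef_pos: [427.7, 131.6, 315.8]
eef_rot: [-3.141, -0.0, 2.162]
wrist_force: [0.6, 1.0, -0.0]
finger_gap: 70.3
```

Emit:
{"fn": "arm_command", "kwargs": {
  "rows": [27,-41,0,-3.75,70,27,-41,-20,-3.75,70,27,-41,-20,-3.75,70,27,-41,-20,-3.75,70,27,-41,-20,-3.75,70]
}}

```text
clock: 1.98
eef_pos: [562.7, -73.4, 235.0]
eef_rot: [-3.141, -0.0, 1.835]
wrist_force: [0.6, -0.2, 0.8]
finger_gap: 69.8
```

Emit:
{"fn": "arm_command", "kwargs": {
  "rows": [10,-15,-15,0.15,70,9,-14,-20,0,70,0,0,-20,0,70,0,0,-10,0,70,0,0,0,0,70]
}}

```text
clock: 2.6
eef_pos: [580.9, -100.7, 170.6]
eef_rot: [-3.141, -0.0, 1.84]
wrist_force: [1.0, -0.4, -0.1]
finger_gap: 69.8
```

```bash
python3 - <<'E'
from cell import manip
from h import *
s=manip.read_state();print(s["eef_pos"],s["eef_rot"])
c=manip.camera("wrist");np.savez("w1.npz",**c);cv2.imwrite("pics/w1.png",c["image"]);P=cloud(c)
c=manip.camera("top");cv2.imwrite("pics/top1.png",c["image"]);
im=np.load("w1.npz")["image"];hsv=cv2.cvtColor(im,cv2.COLOR_BGR2HSV)
th=np.radians(15.3);O=np.array([520.8,63.6]);R=np.array([[np.cos(th),np.sin(th)],[-np.sin(th),np.cos(th)]])
L=(P[...,:2]-O)@R.T
H=P[...,2]-30
o=(hsv[...,0]>5)&(hsv[...,0]<22)&(hsv[...,1]>120)&(H>54)&(H<65)
b=(hsv[...,0]>105)&(hsv[...,0]<130)&(hsv[...,1]>100)&(abs(H-50)<8)
for n,m in(("flange",o),("rack",b)):
    if m.sum()>20:
        r=cv2.minAreaRect(L[m].astype(np.float32));print(n,m.sum(),r,np.median(H[m]),np.percentile(L[m],[1,50,99],axis=0).round(1).tolist())
r=(L[...,1]<-180)&(L[...,1]>-290)&(abs(H-18)<4)&(abs(L[...,0])<36)
print("rails",[np.median(L[...,0][r&(np.sign(L[...,0])==q)]).round(1) for q in(-1,1)],r.sum())
E
```

```text
[ 580.8870671  -100.70027742  170.57534729] [-3.14070018e+00 -4.97572071e-04  1.83982690e+00]
flange 1377 ((56.0857048034668, -96.69625854492188), (6.284524917602539, 182.0495147705078), 11.74405574798584) 59.086782972455694 [[37.8, -183.9], [53.9, -84.7], [75.3, -9.6]]
rack 4659 ((-0.8894710540771484, -104.5670166015625), (108.78559112548828, 49.70848846435547), 89.53483581542969) 49.44495561491863 [[-25.2, -158.3], [-0.6, -96.4], [23.7, -51.0]]
rails [np.float64(-29.3), np.float64(28.3)] 777
```

View pics/w1.png

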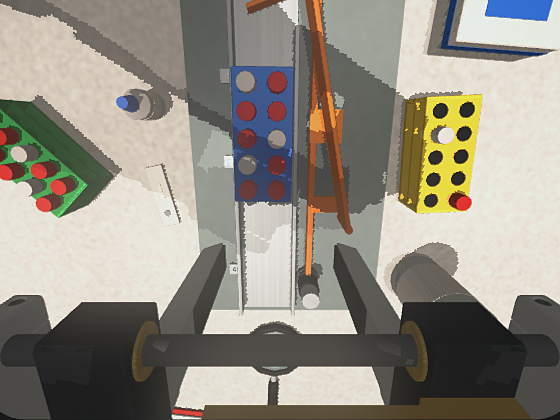

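The wrist view agrees with the lane frame to about 1 mm. It shows the rack rear at row ~203, the flange end at (348,232) and the sanitiser at (430,285), close to the right-hand finger side. I'll check the sanitiser's clearance to the gripper body.

```bash
python3 - <<'E'
from h import *
c=np.load("top0.npz");P=cloud(c)
th=np.radians(15.3);O=np.array([520.3,63.5]);R=np.array([[np.cos(th),np.sin(th)],[-np.sin(th),np.cos(th)]])
L=(P[...,:2]-O)@R.T;Z=P[...,2]
s=np.zeros(Z.shape,bool);s[85:140,325:390]=1
for lo,hi in((20,80),(80,145),(145,200)):
    m=s&(Z>lo)&(Z<hi);print(lo,m.sum(),np.percentile(L[m],[1,50,99],axis=0).round(0).tolist(),np.percentile(Z[m],99))
E
```

```text
20 197 [[124.0, -302.0], [161.0, -255.0], [199.0, -245.0]] 78.64221531527376
80 591 [[152.0, -302.0], [171.0, -263.0], [210.0, -245.0]] 143.96933847381388
145 222 [[169.0, -289.0], [180.0, -273.0], [196.0, -262.0]] 188.37626669999628
```

Emit:
{"fn": "arm_command", "kwargs": {
  "rows": [0.5,-2,-30,0,70,0,0,-30,0,70,0,0,-25,0,70,0,0,-18,0,70,0,0,0,0,70]
}}

```text
clock: 3.32
eef_pos: [581.4, -102.8, 67.5]
eef_rot: [-3.141, -0.001, 1.84]
wrist_force: [-0.4, -0.4, -1.1]
finger_gap: 70.3
```

```bash
cat >> h.py <<'E'
th=np.radians(15.3);O=np.array([520.3,63.5]);R=np.array([[np.cos(th),np.sin(th)],[-np.sin(th),np.cos(th)]])
def status(crop=None):
    from cell import manip
    s=manip.read_state();print("t",round(s["clock"],2),"tcp lane",((np.array(s["eef_pos"])[:2]-O)@R.T).round(1),"z",round(s["eef_pos"][2],1),"F lane",(R@s["wrist_force"][:2]).round(1),round(s["wrist_force"][2],1),"gap",round(s["finger_gap"],1))
    c=manip.camera("top");P=cloud(c);L=(P[...,:2]-O)@R.T;H=P[...,2]-30;hsv=cv2.cvtColor(c["image"],cv2.COLOR_BGR2HSV)
    near=(abs(L[...,0])<140)&(L[...,1]>-250)&(L[...,1]<80)
    o=near&(hsv[...,0]>5)&(hsv[...,0]<22)&(hsv[...,1]>110)&(H>52)&(H<66)
    b=near&(hsv[...,0]>105)&(hsv[...,0]<130)&(hsv[...,1]>90)&(abs(H-50)<8)&(abs(L[...,0])<30)
    if o.sum()>15:
        x,y=L[o].T;print("gate",round(0.2+np.polyfit(y,x,1)[0],3),"n",o.sum(),"y",y.min().round(),y.max().round(),"xmed",np.median(x).round(1))
    if b.sum()>15: print("rack y",np.percentile(L[b][:,1],[1,99]).round(1),"x",np.percentile(L[b][:,0],[1,99]).round(1),b.sum())
    return c
E
python3 -c "
from h import *
status()"
```

```text
t 3.33 tcp lane [  15.1 -176.5] z 67.5 F lane [-0.5 -0.2] -1.1 gap 70.3
gate -0.001 n 169 y -144.0 35.0 xmed 48.8
rack y [-127.2  -49.6] x [-23.4  24.1] 400
```

Emit:
{"fn": "arm_command", "kwargs": {
  "rows": [4.2,1.1,0,0,70,4.2,1.1,0,0,70,4.2,1.2,0,0,70,4.2,1.2,0,0,70,4.2,1.1,0,0,70]
}}

```text
clock: 4.0
eef_pos: [602.2, -98.5, 68.2]
eef_rot: [-3.14, 0.001, 1.839]
wrist_force: [-9.9, -11.1, 2.8]
finger_gap: 70.2
```

Emit:
{"fn": "arm_command", "kwargs": {
  "rows": [4.2,1.2,0,0,70,0,0,0,0,70,0,0,0,0,70,0,0,0,0,70]
}}

```text
clock: 4.5
eef_pos: [606.3, -96.6, 67.8]
eef_rot: [-3.14, 0.0, 1.839]
wrist_force: [-5.4, -5.5, -0.2]
finger_gap: 69.8
```

```bash
python3 -c "
from h import *
c=status()
a=c['image'][130:290,170:400];cv2.imwrite('pics/o1.png',cv2.resize(a,None,fx=3,fy=3))"
```

```text
t 4.5 tcp lane [  40.7 -177.2] z 67.8 F lane [-6.6 -3.9] -0.2 gap 69.8
gate 0.191 n 176 y -140.0 33.0 xmed 88.3
rack y [-109.2  -49.4] x [-23.4  24.2] 294
```

View pics/o1.png

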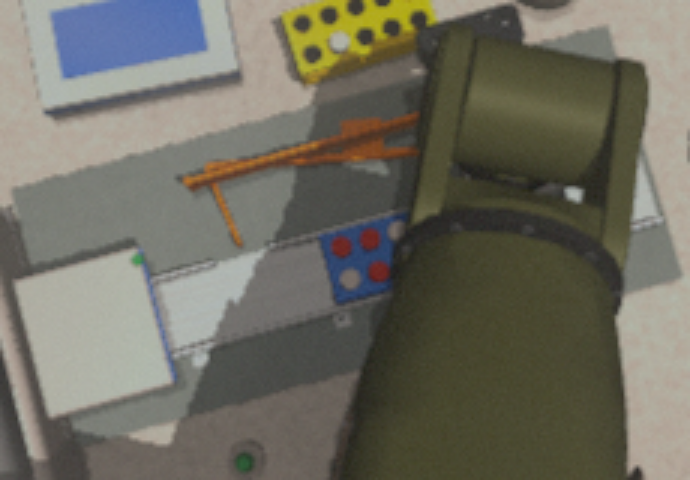

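The gate is open at about 0.19 rad and the blade (238,243) is outside the lane, with the rack not yet moved. I'll push along the lane, adding about 1 mm outward.

Emit:
{"fn": "arm_command", "kwargs": {
  "rows": [-0.1,5.1,0,0,70,-1.3,4.8,0,0,70,-1.3,4.8,0,0,70,-1.3,4.8,0,0,70,-1.3,4.8,0,0,70]
}}

```text
clock: 5.18
eef_pos: [601.1, -72.4, 67.8]
eef_rot: [-3.14, 0.001, 1.839]
wrist_force: [-5.0, -7.4, -0.7]
finger_gap: 69.8
```

Emit:
{"fn": "arm_command", "kwargs": {
  "rows": [-1.6,5.8,0,0,70,-1.6,5.8,0,0,70,-1.6,5.8,0,0,70,-1.6,5.8,0,0,70,-1.6,5.8,0,0,70]
}}

```text
clock: 5.8
eef_pos: [593.2, -43.1, 67.9]
eef_rot: [-3.14, 0.0, 1.839]
wrist_force: [-3.0, -4.0, -0.0]
finger_gap: 70.1
```

```bash
python3 -c "
from h import *
c=status()"
```

```text
t 5.8 tcp lane [  42.2 -122.1] z 67.9 F lane [-3.9 -3.1] -0.0 gap 70.1
gate 0.206 n 104 y -71.0 32.0 xmed 91.6
rack y [-46.   -4.1] x [-23.8  24.1] 177
```

Emit:
{"fn": "arm_command", "kwargs": {
  "rows": [-1.9,6.7,0,0,70,-1.9,6.7,0,0,70,-1.9,6.7,0,0,70,-1.9,6.7,0,0,70,-1.9,6.7,0,0,70]
}}

```text
clock: 6.48
eef_pos: [584.0, -9.1, 68.0]
eef_rot: [-3.141, 0.0, 1.839]
wrist_force: [-2.5, -3.3, 0.0]
finger_gap: 69.8
```

```bash
python3 -c "
from h import *
c=status()"
```

```text
t 6.47 tcp lane [ 42.2 -86.8] z 68.0 F lane [-3.3 -2.5] 0.0 gap 69.8
gate 0.202 n 70 y -192.0 32.0 xmed 91.5
rack y [ 0.1 31.2] x [-23.8  24. ] 135
```

Emit:
{"fn": "arm_command", "kwargs": {
  "rows": [-1.8,6.7,0,0,70,-1.8,6.7,0,0,70,-1.8,6.7,0,0,70,-1.8,6.7,0,0,70,-1.8,6.7,0,0,70]
}}

```text
clock: 7.15
eef_pos: [575.0, 24.8, 68.0]
eef_rot: [3.141, 0.0, 1.84]
wrist_force: [-1.4, -4.3, 0.8]
finger_gap: 70.0
```

```bash
python3 -c "
from h import *
c=status()
a=c['image'][130:290,170:400];cv2.imwrite('pics/o2.png',cv2.resize(a,None,fx=3,fy=3))"
```

```text
t 7.15 tcp lane [ 42.5 -51.8] z 68.0 F lane [-2.5 -3.8] 0.8 gap 70.0
gate 0.204 n 62 y -191.0 32.0 xmed 91.0
rack y [42.6 66. ] x [-23.3  23.8] 95
```

View pics/o2.png

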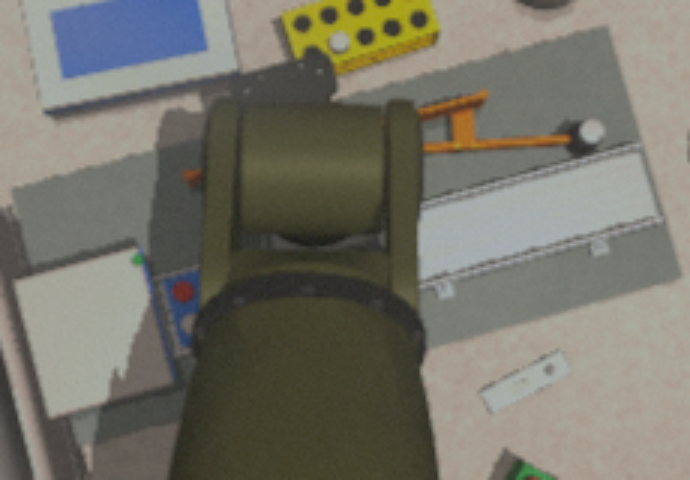

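The rack front (160,310) is at the hood and the gate is still held at 0.20 rad. I'll continue, more slowly near the stop.

Emit:
{"fn": "arm_command", "kwargs": {
  "rows": [-1.8,6.7,0,0,70,-1.8,6.7,0,0,70,-1.8,6.7,0,0,70,-1.8,6.7,0,0,70,-1.8,6.7,0,0,70]
}}

```text
clock: 7.82
eef_pos: [565.9, 58.3, 67.9]
eef_rot: [3.142, 0.0, 1.84]
wrist_force: [-1.0, -4.6, 1.9]
finger_gap: 69.8
```

Emit:
{"fn": "arm_command", "kwargs": {
  "rows": [-1.3,4.8,0,0,70,-1.3,4.8,0,0,70,-1.3,4.8,0,0,70,-1.1,3.9,0,0,70,-0.8,2.9,0,0,70]
}}

```text
clock: 8.45
eef_pos: [560.2, 79.3, 67.9]
eef_rot: [3.142, -0.0, 1.84]
wrist_force: [-1.8, -4.4, 0.7]
finger_gap: 70.0
```

```bash
python3 -c "
from h import *
c=status()"
```

```text
t 8.45 tcp lane [42.6  4.7] z 67.9 F lane [-2.9 -3.8] 0.7 gap 70.0
gate 0.205 n 122 y -192.0 -68.0 xmed 91.0
```

Emit:
{"fn": "arm_command", "kwargs": {
  "rows": [-0.4,1.5,0,0,70,-0.4,1.5,0,0,70,-0.4,1.5,0,0,70,-0.4,1.4,0,0,70,-0.4,1.0,0,0,70]
}}

```text
clock: 9.12
eef_pos: [558.2, 86.0, 67.9]
eef_rot: [3.142, -0.0, 1.84]
wrist_force: [-1.7, -3.1, 0.8]
finger_gap: 69.9
```

Emit:
{"fn": "arm_command", "kwargs": {
  "rows": [-0.2,0.7,0,0,70,-0.2,0.7,0,0,70]
}}

```text
clock: 9.38
eef_pos: [557.8, 87.2, 67.9]
eef_rot: [-3.142, 0.0, 1.84]
wrist_force: [0.0, -7.0, 0.9]
finger_gap: 69.9
```

Emit:
{"fn": "arm_command", "kwargs": {
  "rows": [-0.2,0.7,0,0,70,-0.2,0.7,0,0,70]
}}

```text
clock: 9.62
eef_pos: [557.7, 87.4, 67.9]
eef_rot: [-3.141, 0.002, 1.84]
wrist_force: [2.4, -17.3, -0.2]
finger_gap: 70.0
```

The force jumped to 17 N at TCP y≈13, so the rack is against the stop. I'll back off slightly, then let the gate follow the finger shut.

Emit:
{"fn": "arm_command", "kwargs": {
  "rows": [0.5,-2,0,0,70,0.6,-2,0,0,70,0.6,-2,0,0,70,-5.5,-1.5,0,0,70,-5.5,-1.5,0,0,70]
}}

```text
clock: 10.25
eef_pos: [547.6, 79.7, 67.8]
eef_rot: [-3.141, -0.0, 1.84]
wrist_force: [-0.8, 0.6, 0.4]
finger_gap: 70.1
```

Emit:
{"fn": "arm_command", "kwargs": {
  "rows": [-5.5,-1.5,0,0,70,-5.5,-1.5,0,0,70,-5.5,-1.5,0,0,70,-5.5,-1.5,0,0,70,-5.5,-1.5,0,0,70]
}}

```text
clock: 10.88
eef_pos: [520.3, 72.1, 68.0]
eef_rot: [3.141, 0.0, 1.84]
wrist_force: [-1.2, 0.3, 0.2]
finger_gap: 70.1
```

Emit:
{"fn": "arm_command", "kwargs": {
  "rows": [-5.5,-1.5,0,0,70,-5.5,-1.5,0,0,70,-5.5,-1.5,0,0,70,-3,-0.8,0,0,70,0,0,0,0,70]
}}

```text
clock: 11.5
eef_pos: [501.1, 66.9, 68.0]
eef_rot: [3.141, 0.0, 1.84]
wrist_force: [-0.1, -0.8, -0.4]
finger_gap: 70.0
```

```bash
python3 -c "
from h import *
c=status()"
```

```text
t 11.5 tcp lane [-17.6   8.4] z 68.0 F lane [-0.3 -0.8] -0.4 gap 70.0
gate -0.004 n 139 y -184.0 -26.0 xmed 59.9
```

Emit:
{"fn": "arm_command", "kwargs": {
  "rows": [0,0,30,0,70,0,0,50,0,70,0,0,50,0,70,0,0,50,0,70,0,-50,20,0,70]
}}

```text
clock: 12.18
eef_pos: [501.8, 18.0, 270.9]
eef_rot: [3.138, 0.001, 1.844]
wrist_force: [0.7, -0.9, -0.1]
finger_gap: 70.0
```

Emit:
{"fn": "arm_command", "kwargs": {
  "rows": [-20,-50,0,0,70,-20,-50,0,0,70,-20,-50,0,0,70,-20,-50,0,0,70,0,0,0,0,70]
}}

```text
clock: 12.8
eef_pos: [420.1, -185.5, 268.0]
eef_rot: [-3.142, 0.0, 1.835]
wrist_force: [0.4, 0.6, -0.7]
finger_gap: 70.0
```

```bash
python3 -c "
from h import *
c=status()
a=c['image'][110:300,110:410];cv2.imwrite('pics/o3.png',cv2.resize(a,None,fx=2.6,fy=2.6))"
```

```text
t 12.8 tcp lane [-162.3 -213.8] z 268.0 F lane [0.5 0.4] -0.7 gap 70.0
gate -0.002 n 206 y -185.0 35.0 xmed 52.9
rack y [22.7 75.7] x [-23.8  24.6] 350
```

View pics/o3.png

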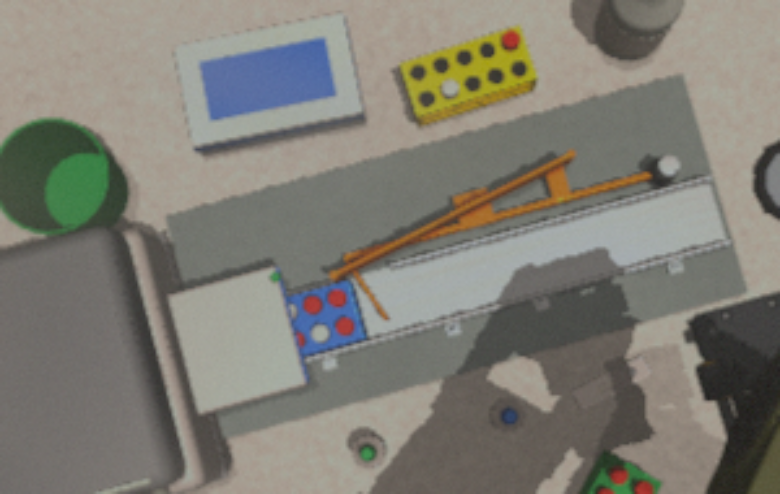

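The rack (325,312) is in the mouth with its rear face at y≈22. The gate is shut behind it, and the bystanders in view have not moved. I'll hand in.

```bash
python3 -c "
from cell import manip
print(manip.sign_off())"
```

```text
the job is handed in; nothing more can be done
None
```

The blue rack is home in the reader's mouth and the gate is shut behind it. I handed the job in at about 13 s of the 42 s allowed; sign-off gives no verdict.

- **Push:** One fingertip held the gate open at 0.19–0.21 rad, as read in the top view, while the other pushed the rack along the lane. I stopped when the push force jumped to about 17 N, which I took as contact with the stop. I then backed off and let the gate follow the finger shut.
- **Last checks:** In the top view the rack's rear face is at y≈22–23 mm (home is 22) and the gate reads -0.002 rad. The arm is well clear of everything, and the wrist force is under 1 N, which is noise level.
- **Bystanders:** Those in the last picture look unmoved by eye; I did not measure them. The cassette was hidden by the arm, and the magnifier was only partly in view.

No check failed or disagreed. The contact force between gate and rack could not be measured directly, and I did not measure the rack's height or tilt.

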